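Set the water filter's metering tap to two turns

TASK

The water filter on the worktop has a new cartridge and its tap must be set. First slide the small steel bowl along the worktop, without lifting or tipping it, until it stands centred under the spout; then wind the handwheel clockwise by its black crank handle until the tap is shut hard against its stop, and open it again by exactly two full turns. Finish still gripping the crank handle, keeping it at that setting so that it cannot creep while I tighten the gland nut; leave the mug, the glass and the spanner where they are.

Things in the scene. Friction and masses are not known exactly. Their poses are not given: they have to be found in the camera images.
- filter_tap: bench water filter with a screw-down tap, fixed to the worktop. Origin on the worktop under the tap's upright axis, z up. The spout runs from the axis to -y, 140 mm high. Behind (+x) and left (+y) stands the white filter canister (105 mm across, centre at +98, +52 mm, top at 150 mm) on an aluminium foot plate 12 mm thick that reaches from x -31 to +159 and y -33 to +111 mm. A tube rises from a grommet at x +197, y +68 mm. All of it is lower than the handwheel.
- nozzle (a point): end of the spout: centre of the outlet, 110 mm above the worktop, 22 mm across; 125 mm from the wheel axis
- bowl: loose round stainless steel bowl, open at the top: 120 mm across the rim, 51 mm high, 94 mm across the flat base, wall 3 mm, 0.2 to 0.4 kg. Origin at the centre of its underside
- wheel_centre (a point): point on the upright axis of the tap at the mid-height of the handwheel's rim when shut (194 mm above the worktop); fixed to the unit. The aluminium three-spoke wheel is 103 mm across
- handwheel (a joint): how far the tap is open, in rad: 0 = shut, at the hard stop; grows as the wheel turns anticlockwise seen from above (6.283 a turn, up to 5 turns). It stays where it is left; turning takes about 3 to 5 N at the crank handle. The stem rises 2 mm per turn opened, and wheel and handle with it. At 0 the handle is on the unit's +x side of the axis, and again after every whole turn
- crank_handle: black barrel-shaped revolving handle that stands upright on the wheel's rim, 46 mm from the wheel axis: 25 mm thick at the middle, 44 mm high, from 201 to 245 mm above the worktop when shut. It spins freely on its own pin, so a gripper can hold it and go round in a circle without turning. Origin at the centre of its lower end
- handle_grip (a point): middle of the crank handle, 24 mm above its lower end: where to grip it, from above
- grey_mug: bystander: grey mug upside down, 89 mm across, 91 mm high, handle to one side; origin under its centre
- glass: bystander: drinking glass, 69 mm across, 104 mm high; origin under its centre
- spanner: bystander: steel spanner 160 mm long lying on the worktop; origin under its middle
Not all that is in view belongs to the job. Leave any green look-alike of the bowl alone.

How it is judged:
On the way, in this order (a step that is already met when the one before it is completed fails the run):
1. the bowl stands centred under the spout (horizontal distance between bowl and nozzle below 0.025 m and height (world z) of bowl below 0.005 m and linear speed of bowl below 0.03 m/s), for 0.2 s.
2. the tap is wound shut against its stop (value of joint handwheel below 0.06 rad), for 0.1 s.
At the end, for the whole second after the job is handed in: The handwheel is at rest two turns (12.57 rad, within 0.2) above its stop with the crank handle gripped between the fingers (over 3 N), and the bowl stands flat and still on the worktop, its centre within 25 mm of the spout outlet's axis (value of joint handwheel between 12.366 and 12.766 rad and velocity of joint handwheel between -0.1 and 0.1 rad/s and contact force between the fingers and crank_handle above 3 N and horizontal distance between the grasp point and handle_grip below 0.015 m and horizontal distance between bowl and nozzle below 0.025 m and angle between bowl's own z axis and vertical below 0.05 rad and height (world z) of bowl below 0.005 m and linear speed of bowl below 0.02 m/s); the arm keeps its last pose, push and grip.
It fails at once if the bowl is lifted off the worktop or tipped (height (world z) of bowl above 0.02 m or angle between bowl's own z axis and vertical above 0.35 rad).
It fails at once if a bystander is shifted by more than 20 mm (distance of any of grey_mug, glass, spanner from where it was at the start of the episode above 0.02 m).
It also fails if it takes over 70 s, if anything falls off the work surface, if the arm or the gripper's body presses on something with over 40 N, if the wrist force passes 120 N, or if a joint passes its speed limit or range.

ROBOT

A 6-joint arm with a two-finger parallel gripper is mounted at the origin on a cart in front of the work surface, level with it; the furniture and walls round the work are solid. World frame = base frame: x ahead of the robot, y to its left, z up, the work surface at z = 0. Lengths are in m, angles in rad, forces in N, time in s.
With the tool pointing down it reaches from about 0.225 to 0.875 m from the base axis. Payload 3.4 kg.
Tool frame: the origin (TCP) lies at the very end of the fingers, on their centre line; the grasp point (between the pads) lies 19 mm behind it (manip.hold_point_z is the distance from the TCP to the grasp point, in m); z points along the fingers, y is the line along which they close (so a half turn about z gives the same grasp; the last joint's range is limited). The gripper opens to 85 mm and grips with 20 to 120 N. Pads are 22 mm wide; open, the fingers measure 114 mm over their backs; the gripper's body (76 mm by 85 mm) begins 54 mm behind the grasp point. The pads swing forward as they close: fully open they stand 13 mm farther back than shut.
Start: joints at [1.106, 0.276, 1.505, -0, 1.361, -0.121], TCP at [0.194, 0.541, 0.231] pointing down, gripper open.
Joint ranges: [-2.89, 2.89], [-0.75, 2.08], [0.22, 2.7], [-1.18, 4.32], [0.11, 2.71], [-2.7, 2.7]. Speed limits (rad/s): [2.57, 2.57, 3.14, 3.14, 3.14, 3.14].

INTERFACE

Orientations are given as a unit quaternion [w, x, y, z].
In Python, from rig import readout, viewer, order, manip gives the robot as it stands. The module is installed in compiled form; this text tells all that it offers.
- The arm moves only by the tool send_rows, never from a script. Its arguments are lists of equal length, an entry for each row: "xyz": the shift along the world's x, y, z in m, a list of three; "delta_rot": the turn, a rotation vector about the world's x, y, z in degrees, a list of three. In form: {"xyz": [[tx, ty, tz], ...], "delta_rot": [[wx, wy, wz], ...]}. A call has 1 to 12 rows; each row shifts and turns the commanded pose from where the row before left it; what a row does not reach is not made up. A row lasts 1/10 s, in which the tool goes at most 50 mm and 8.59 degrees, less where a joint would pass 70% of its speed; a pose out of reach is approached as far as the arm can. A call with a gripper value outside its range is refused whole. "gripper" is the finger opening in m, from 0 to 0.0854, set as the call begins (left out, the last holds). The fingers move at their own pace and stop on an object; "force" is the grip in N (left out, the last holds). Time passes only in rows, so rows that do not move let the fingers close. It gives the time, the measured TCP pose, the force, the opening and the grip force at its end, in the units of the state.
- readout.get_state(): the state, without advancing time (a new reading comes with each control period).
- viewer.get_image(name): name is "side" or "top"; returns a dict with "color" (480x640x3 uint8, red, green, blue), "depth" (480x640 float32, m along the optical axis (not along the pixel's ray), 0 where there is no reading), "K" (3x3 intrinsics, pixels), "camera_from_world" (4x4, takes a point from world to camera coordinates). Camera axes: x right, y up, looking along -z (the intrinsics and any distortion apply to the point x, -y, -z); pixel columns grow to the right and rows downward; lengths in m; the calibration is good to about 2 mm. A picture is of the moment at which its call begins.
- order.sign_off(): hands the job in; it is judged then, once.
The state is a dict: "clock": time; "qpos": joint angles; "qd": joint speeds; "effort": joint torques, N m; "position": TCP position; "ee_rot": TCP orientation; "contact_force": force on the tool from outside, world axes, zero at the start; "moment": the same for the moment, N m; "width": finger opening in m; "gripper_force": force on a finger pad.
Only numpy, scipy, OpenCV 4.12 (cv2) and the standard library are available. Lean on these libraries where they do the work, as an engineer would, in place of code of your own. Each camera call takes 0.05 s, during which the arm holds its last target. There are 200 camera calls.

## Working session

There is one attempt and no reset: what is moved stays moved. The work goes in short steps, Python scripts to look and compute and a tool call to move; the robot and the scene stay as the last step left them, time stands still between calls to the robot, and variables do not carry over. Pictures are saved under pics/ and viewed, at most 10 in all, crops included, and the job is handed in when it is done.

Besides the shell and the picture viewer there is one more tool, called as name(argument=value, ...) on one line, values as JSON. send_rows: Moves the arm, as the interface text tells. Its arguments: {"type":"object","properties":{"xyz":{"type":"array"},"delta_rot":{"type":"array"},"gripper":{"type":"number"},"force":{"type":"number"}},"required":["xyz","delta_rot"]}

```bash
mkdir -p pics; cat > h.py <<'E'
import numpy as np, cv2
from rig import readout, viewer, order, manip
def snap(n,f=None):
    im=viewer.get_image(n)
    if f: cv2.imwrite('pics/'+f,cv2.cvtColor(im['color'],cv2.COLOR_RGB2BGR))
    np.savez('%s.npz'%n,**{k:np.asarray(im[k]) for k in('color','depth','K','camera_from_world')})
    return im
def cloud(im):
    K=im['K'];d=im['depth'];v,u=np.mgrid[:480,:640]
    p=np.stack([(u-K[0,2])/K[0,0]*d,-(v-K[1,2])/K[1,1]*d,-d,np.ones_like(d)],-1)
    w=p@np.linalg.inv(im['camera_from_world']).T
    w=w[...,:3];w[d==0]=np.nan
    return w
E
python3 - <<'E'
from h import *
a=snap('top','top1.png');b=snap('side','side1.png')
for i in (a,b): print({k:i[k] for k in i if k not in('color','depth')})
print(readout.get_state()); print(manip.hold_point_z)
E
```

```text
{'K': array([[529.84587531,   0.        , 321.51758132],
       [  0.        , 529.84587531, 240.96225392],
       [  0.        ,   0.        ,   1.        ]]), 'camera_from_world': array([[-0.02690031, -0.99962138,  0.0057846 ,  0.37859959],
       [ 0.99584347, -0.02629402,  0.08720324, -0.56160191],
       [-0.08701813,  0.00810635,  0.99617375, -1.22428393],
       [ 0.        ,  0.        ,  0.        ,  1.        ]])}
{'K': array([[513.12607922,   0.        , 314.83999363],
       [  0.        , 513.12607922, 238.1687593 ],
       [  0.        ,   0.        ,   1.        ]]), 'camera_from_world': array([[ 0.91006194, -0.41420854,  0.01478358, -0.36827445],
       [ 0.33119428,  0.74818968,  0.57491091, -0.54856631],
       [-0.24919392, -0.5183083 ,  0.81808245, -0.83526784],
       [ 0.        ,  0.        ,  0.        ,  1.        ]])}
{'clock': 0.1, 'qpos': array([ 1.10598152e+00,  2.76516224e-01,  1.50598002e+00,  1.49770965e-05,
        1.36070486e+00, -1.20978944e-01]), 'qd': array([ 0.00048284, -0.00276397, -0.0027306 ,  0.00157272, -0.00164441,
       -0.00093069]), 'effort': array([ 2.30108606e-03, -4.17699015e+01, -2.46405977e+01, -1.59044822e-05,
        5.80913431e-03, -2.55401392e-05]), 'position': array([0.19361422, 0.54093486, 0.23054563]), 'ee_rot': array([-2.39213010e-04,  1.71073811e-01,  9.85257887e-01, -7.67862731e-04]), 'contact_force': array([0.52109809, 0.35070315, 0.79909443]), 'moment': array([ 0.04922834, -0.08382587, -0.05416746]), 'gripper_force': 0.0, 'width': 0.085396558690472}
0.0187
```

View pics/top1.png

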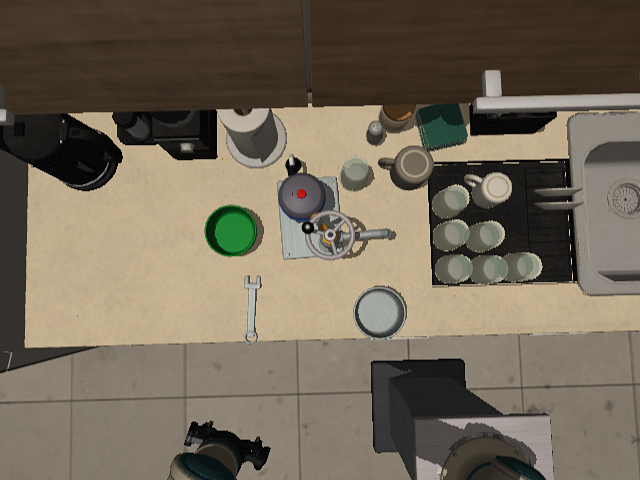

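View pics/side1.png

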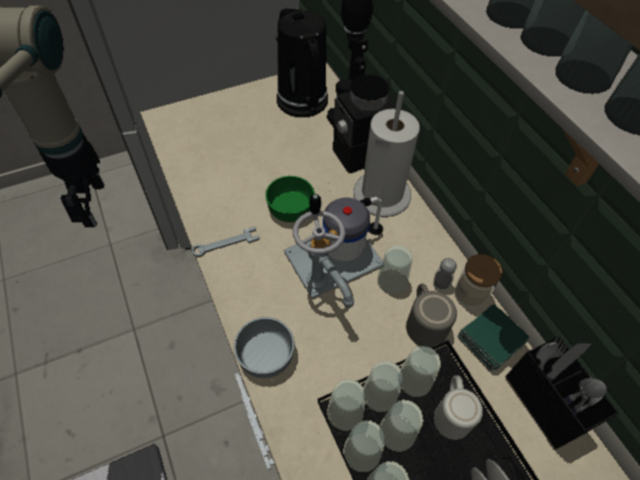

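The top view shows the steel bowl at (381,312), the wheel at (330,235) with its black handle at (308,228), and the spout end near (390,234). The spanner is at (252,310), the glass at (355,173), the mug at (412,167) and the green decoy at (232,231). The side view agrees.

```bash
python3 - <<'E'
from h import *
im=dict(np.load('top.npz'));w=cloud(im)
def fit(p):
    A=np.c_[2*p[:,:2],np.ones(len(p))];s=np.linalg.lstsq(A,(p[:,:2]**2).sum(1),rcond=None)[0]
    return s[:2],np.sqrt(s[2]+s[0]**2+s[1]**2)
def reg(u0,u1,v0,v1,z0,z1):
    q=w[v0:v1,u0:u1].reshape(-1,3);return q[(q[:,2]>z0)&(q[:,2]<z1)]
print('table',np.nanmedian(w[290:330,280:340,2]))
q=reg(345,415,280,345,.044,.06);print('bowl rim',len(q),fit(q),q.min(0),q.max(0))
q=reg(300,360,205,265,.175,.215);f=fit(q);print('wheel all',len(q),f,np.median(q,0))
r=np.hypot(*(q[:,:2]-f[0]).T)
for _ in range(3):
    k=q[(abs(r-.047)<.012)];f=fit(k);r=np.hypot(*(q[:,:2]-f[0]).T)
print('rim',len(k),f,np.median(k,0)); print('extent',q.min(0),q.max(0))
q=reg(295,322,215,242,.222,.27);print('handle',len(q),q.mean(0),q.min(0),q.max(0))
q=reg(355,405,222,248,.1,.17);print('spout',len(q),q.min(0),q.max(0))
for lo in np.arange(q[:,1].min(),q[:,1].max(),.01):
    s=q[(q[:,1]>=lo)&(q[:,1]<lo+.01)]
    if len(s):print(lo.round(3),len(s),s.mean(0).round(4),s[:,0].min().round(4),s[:,0].max().round(4))
q=reg(270,335,165,225,.12,.165);print('canister',len(q),fit(q),q.min(0),q.max(0))
q=reg(270,350,165,270,.007,.018);h=cv2.minAreaRect(q[:,:2].astype(np.float32));print('plate',len(q),h,cv2.boxPoints(h))
for n,b in dict(glass=(338,374,152,195,.06,.13),mug=(375,437,142,192,.06,.11),spanner=(240,265,270,345,.003,.03),green=(200,262,200,260,.03,.09)).items():
    q=reg(*b);print(n,len(q),q.min(0).round(3),q.max(0).round(3))
q=w[60:105,330:600].reshape(-1,3);print('cab',np.nanmin(q,0),np.nanmax(q,0))
E
```

```text
table 0.0004289752335948638
bowl rim 338 (array([0.40299423, 0.23707751]), np.float64(0.05768698519753171)) [0.34441363 0.17729947 0.04408391] [0.46243812 0.29656486 0.05792312]
wheel all 972 (array([0.56920884, 0.34716055]), np.float64(0.040190106446327686)) [0.56824328 0.34370463 0.20064908]
rim 714 (array([0.56959177, 0.34810795]), np.float64(0.04554689500971364)) [0.56268722 0.34070117 0.20124594]
extent [0.51899389 0.29852278 0.18935746] [0.62137782 0.39816792 0.20700035]
handle 124 [0.58040189 0.39202217 0.24472626] [0.56980924 0.3810543  0.22770858] [0.59216177 0.4030349  0.25232066]
spout 298 [0.56560661 0.21301199 0.12049587] [0.58753544 0.29295287 0.15584332]
0.213 31 [0.5764 0.2181 0.1291] 0.5674 0.587
0.223 42 [0.5763 0.2278 0.1382] 0.5676 0.5875
0.233 35 [0.5755 0.2381 0.1455] 0.5685 0.5831
0.243 38 [0.5757 0.2481 0.1475] 0.5681 0.5838
0.253 34 [0.5752 0.2576 0.1476] 0.5669 0.5841
0.263 40 [0.5741 0.2674 0.1463] 0.5668 0.5821
0.273 38 [0.5742 0.2777 0.1443] 0.5671 0.5826
0.283 40 [0.573  0.2884 0.142 ] 0.5656 0.581
canister 1836 (array([0.66334684, 0.40428791]), np.float64(0.03852530175259739)) [0.59799656 0.35380267 0.12016544] [0.7300352  0.45623252 0.15391381]
plate 1949 ((0.6283531785011292, 0.3921922445297241), (0.17798125743865967, 0.24699291586875916), 82.99576568603516) [[0.4949266  0.31892523]
 [0.74007624 0.28880623]
 [0.7617798  0.46545926]
 [0.5166301  0.49557826]]
glass 644 [0.695 0.254 0.06 ] [0.756 0.314 0.111]
mug 1360 [0.691 0.106 0.06 ] [0.78  0.226 0.099]
spanner 760 [0.337 0.502 0.003] [0.509 0.561 0.015]
green 445 [0.542 0.514 0.03 ] [0.66  0.632 0.058]
cab [ 0.59376783 -0.01009011 -0.00542931] [0.90675493 0.36113814 0.90280985]
```

send_rows(xyz=[[0.014, -0.037, 0], [0.014, -0.037, 0], [0.014, -0.037, 0], [0.014, -0.037, 0], [0.014, -0.037, 0], [0.014, -0.037, 0], [0.014, -0.037, 0], [0.014, -0.037, 0], [0, 0, -0.04], [0, 0, -0.04], [0, 0, -0.04], [0, 0, -0.04]], delta_rot=[[0, 0, 2], [0, 0, 2], [0, 0, 2], [0, 0, 2], [0, 0, 2], [0, 0, 2], [0, 0, 2], [0, 0, 2], [0, 0, 0], [0, 0, 0], [0, 0, 0], [0, 0, 0]], gripper=0.05)

```text
clock: 1.3
position: [0.3058, 0.2451, 0.0701]
ee_rot: [0.0, 0.033, 0.999, 0.0]
contact_force: [1.2, -0.7, 0.0]
width: 0.0499
gripper_force: 0.0
```

send_rows(xyz=[[0, 0, -0.02], [0, 0, -0.02], [0.005, 0, -0.005], [0.014, -0.0012, 0], [0.014, -0.0012, 0], [0.014, -0.0012, 0], [0.014, -0.0012, 0], [0.014, -0.0012, 0], [0.014, -0.0012, 0], [0.014, -0.0012, 0], [0.014, -0.0012, 0], [0.01, -0.0008, 0]], delta_rot=[[0, 0, 0], [0, 0, 0], [0, 0, 0], [0, 0, 0], [0, 0, 0], [0, 0, 0], [0, 0, 0], [0, 0, 0], [0, 0, 0], [0, 0, 0], [0, 0, 0], [0, 0, 0]])

```text
clock: 2.5
position: [0.4346, 0.2349, 0.0264]
ee_rot: [0.0, 0.032, 0.999, 0.0]
contact_force: [-1.4, 0.3, 1.6]
width: 0.0499
gripper_force: 1.4
```

```bash
cat >> h.py <<'E'
def bowl(im,c,r=.1):
    w=cloud(im);q=w.reshape(-1,3);q=q[(q[:,2]>.044)&(q[:,2]<.056)&(np.hypot(q[:,0]-c[0],q[:,1]-c[1])<r)]
    from scipy.optimize import least_squares
    s=least_squares(lambda p:np.hypot(*(q[:,:2]-p).T)-.0585,c,loss='soft_l1',f_scale=.002)
    return s.x,len(q),np.sqrt(2*s.cost/len(q))
E
python3 - <<'E'
from h import *
print(bowl(dict(np.load('top.npz')),(.403,.237)), bowl(dict(np.load('side.npz')),(.403,.237)))
p=readout.get_state()['position'];print(p)
for n in('top','side'): print(n,bowl(snap(n,n+'2.png'),(p[0]+.065,p[1]-.005),.08))
E
```

```text
(array([0.40307865, 0.23716764]), 331, np.float64(0.0014392851907912077)) (array([0.39950021, 0.23585635]), 451, np.float64(0.001494207534202812))
[0.43461508 0.23493497 0.02637055]
top (array([0.49875517, 0.23146794]), 228, np.float64(0.0014286800159367928))
side (array([0.49757689, 0.23104685]), 290, np.float64(0.0015638341079181233))
```

View pics/side2.png

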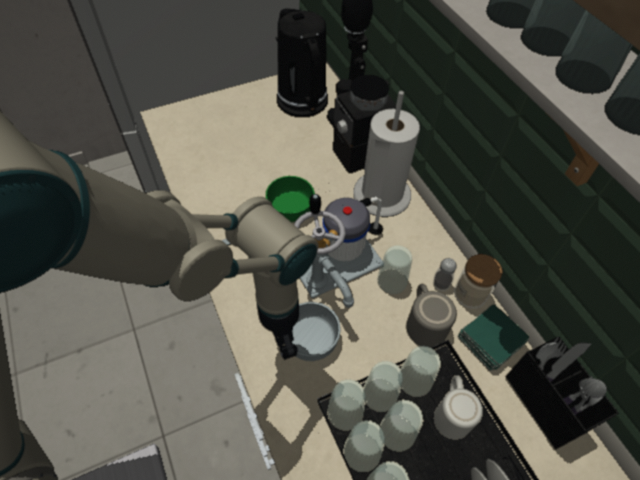

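The side view shows the bowl at (317,330) being pushed flat, with the fingers behind it at (288,345). The wrist at (280,240) is close to the wheel, so I check that clearance.

```bash
python3 - <<'E'
from h import *
W=[cloud(dict(np.load(n+'.npz'))).reshape(-1,3) for n in('top','side')]
q=np.vstack(W);q=q[~np.isnan(q[:,0])]
for z in np.arange(.06,.7,.04):
    s=q[(q[:,2]>=z)&(q[:,2]<z+.04)&(q[:,0]>.2)&(q[:,0]<.53)&(q[:,1]>.12)&(q[:,1]<.5)]
    if len(s): print(z.round(2),len(s),np.percentile(s,1,axis=0).round(3),np.percentile(s,99,axis=0).round(3))
E
```

```text
0.06 102 [0.418 0.174 0.075] [0.452 0.284 0.1  ]
0.1 412 [0.417 0.167 0.1  ] [0.451 0.301 0.139]
0.14 279 [0.398 0.195 0.141] [0.467 0.257 0.18 ]
0.18 591 [0.398 0.197 0.18 ] [0.53  0.373 0.22 ]
0.22 548 [0.399 0.198 0.221] [0.471 0.255 0.259]
0.26 491 [0.4   0.199 0.261] [0.467 0.238 0.299]
0.3 315 [0.4 0.2 0.3] [0.449 0.235 0.338]
0.34 190 [0.384 0.168 0.344] [0.484 0.266 0.38 ]
0.38 2925 [0.38  0.167 0.382] [0.489 0.3   0.42 ]
0.42 6497 [0.361 0.162 0.42 ] [0.476 0.291 0.458]
0.46 1695 [0.298 0.127 0.46 ] [0.395 0.262 0.5  ]
0.5 1922 [0.262 0.123 0.5  ] [0.362 0.251 0.54 ]
0.54 6441 [0.255 0.125 0.541] [0.353 0.245 0.579]
0.58 4547 [0.228 0.12  0.581] [0.317 0.219 0.62 ]
0.62 4857 [0.241 0.121 0.62 ] [0.297 0.212 0.66 ]
0.66 3657 [0.25  0.121 0.66 ] [0.276 0.197 0.699]
```

send_rows(xyz=[[0.01, -0.001, 0], [0.01, -0.001, 0], [0.01, -0.001, 0], [0.01, -0.001, 0], [0.01, -0.001, 0], [0.01, -0.001, 0], [0.01, -0.001, 0], [0.005, -0.001, 0], [0.002, 0, 0], [0, 0, 0]], delta_rot=[[0, 0, 0], [0, 0, 0], [0, 0, 0], [0, 0, 0], [0, 0, 0], [0, 0, 0], [0, 0, 0], [0, 0, 0], [0, 0, 0], [0, 0, 0]])

```text
clock: 3.6
position: [0.5103, 0.227, 0.0264]
ee_rot: [0.0, 0.032, 0.999, 0.0]
contact_force: [0.5, 0.8, -0.5]
width: 0.0498
gripper_force: 0.0
```

```bash
python3 - <<'E'
from h import *
p=readout.get_state()['position'];print(p)
for n in('top','side'): print(n,bowl(snap(n,n+'3.png'),(p[0]+.065,p[1]-.005),.08))
w=cloud(dict(np.load('side.npz')));q=w[190:310,280:370].reshape(-1,3)
s=q[(q[:,2]>.1)&(q[:,2]<.16)&(q[:,1]<.29)&(q[:,1]>.18)&(q[:,0]>.555)&(q[:,0]<.61)]
for lo in np.arange(.2,.29,.01):
    t=s[(s[:,1]>=lo)&(s[:,1]<lo+.01)]
    if len(t):print(lo.round(3),len(t),t.mean(0).round(4),t.min(0).round(3))
E
```

```text
[0.51027339 0.22696762 0.02639591]
top (array([0.57444386, 0.22292398]), 179, np.float64(0.0013765394719021332))
side (array([0.57107128, 0.22312048]), 227, np.float64(0.0015329361286345994))
0.21 61 [0.573  0.216  0.1243] [0.564 0.211 0.111]
0.22 76 [0.5719 0.2245 0.1342] [0.563 0.22  0.115]
0.23 48 [0.5723 0.2352 0.1433] [0.566 0.23  0.135]
0.24 42 [0.5717 0.2447 0.1461] [0.564 0.24  0.138]
0.25 27 [0.5738 0.2546 0.1471] [0.567 0.25  0.143]
0.26 9 [0.5757 0.2642 0.1465] [0.573 0.261 0.143]
0.27 1 [0.5774 0.2709 0.144 ] [0.577 0.271 0.144]
```

View pics/side3.png

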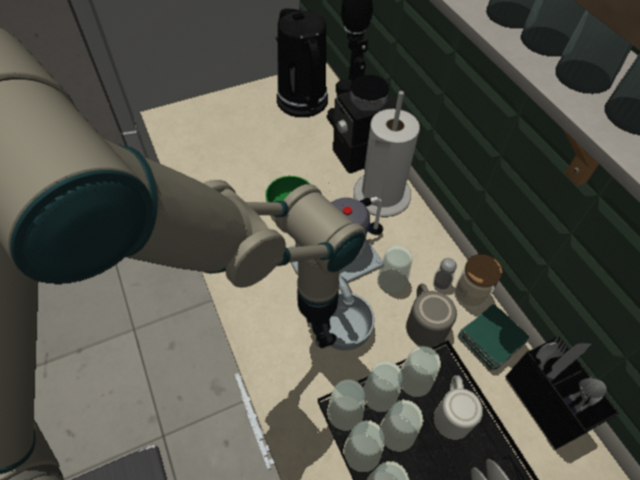

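Both views put the bowl within about 4 mm of the outlet axis, with the wrist clear of the wheel. Next I retreat and go above the handle.

send_rows(xyz=[[-0.02, 0.001, 0], [-0.05, 0, 0], [0, 0, 0.045], [0, 0, 0.045], [0, 0, 0.045], [0, 0, 0.045], [0, 0, 0.045], [0, 0, 0.045], [0.035, 0.041, 0], [0.035, 0.041, 0], [0.035, 0.041, 0], [0.035, 0.042, 0]], delta_rot=[[0, 0, 0], [0, 0, 0], [0, 0, 0], [0, 0, 0], [0, 0, 0], [0, 0, 0], [0, 0, 0], [0, 0, 0], [0, 0, 0], [0, 0, 0], [0, 0, 0], [0, 0, 0]], gripper=0.07, force=50)

```text
clock: 4.9
position: [0.5701, 0.3819, 0.2969]
ee_rot: [0.001, 0.032, 0.999, 0.0]
contact_force: [0.3, 0.1, 1.7]
width: 0.0698
gripper_force: 0.0
```

```bash
python3 - <<'E'
from h import *
print(readout.get_state()['position'])
for n in('side','top'):
    im=snap(n,n+'4.png')
    print(n,bowl(im,(.575,.223),.075))
    q=cloud(im).reshape(-1,3);c=im['color'].reshape(-1,3).max(1)
    s=q[(np.hypot(q[:,0]-.581,q[:,1]-.392)<.02)&(q[:,2]>.21)&(q[:,2]<.262)&(c<70)]
    if len(s):print(len(s),s.mean(0),s.min(0),s.max(0),np.percentile(s[:,2],[50,80,90,95]))
    s=q[(abs(np.hypot(q[:,0]-.570,q[:,1]-.348)-.046)<.008)&(q[:,2]>.18)&(q[:,2]<.21)]
    if len(s):print('rim',len(s),np.percentile(s[:,2],[10,50,90]))
E
```

```text
[0.57009412 0.38192615 0.29689244]
side (array([0.57204735, 0.22230539]), 396, np.float64(0.0015300100691886629))
162 [0.57473389 0.38585809 0.23361794] [0.5666436  0.37854784 0.2119234 ] [0.58725129 0.40193197 0.25015515] [0.23543492 0.24364547 0.24620411 0.24791928]
rim 701 [0.19715358 0.20036765 0.20260792]
top (array([0.57543725, 0.22358944]), 246, np.float64(0.0014919239255293817))
rim 444 [0.19820122 0.20136027 0.20401525]
```

View pics/side4.png

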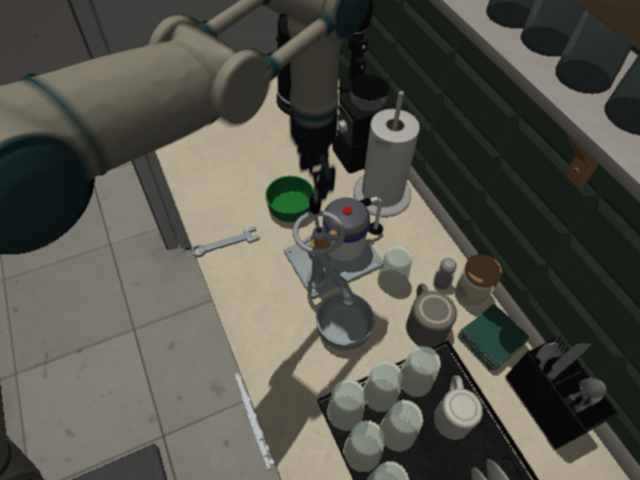

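The side view shows the gripper above the handle at (316,200), the bowl standing flat under the spout at (345,320), and the bystanders unmoved. I now descend and grip.

send_rows(xyz=[[0, 0, 0], [0, 0, 0], [0, 0, -0.01], [0, 0, -0.01]], delta_rot=[[0, 0, 0], [0, 0, 0], [0, 0, 0], [0, 0, 0]])

```text
clock: 5.4
position: [0.5686, 0.3796, 0.277]
ee_rot: [0.001, 0.033, 0.999, 0.0]
contact_force: [0.2, -0.2, -0.2]
width: 0.0699
gripper_force: 0.0
```

send_rows(xyz=[[0.012, 0.0125, 0], [0, 0, 0], [0, 0, -0.02], [0, 0, -0.02], [0, 0, -0.02], [0, 0, -0.007], [0, 0, 0]], delta_rot=[[0, 0, 0], [0, 0, 0], [0, 0, 0], [0, 0, 0], [0, 0, 0], [0, 0, 0], [0, 0, 0]])

```text
clock: 6.1
position: [0.5802, 0.3921, 0.2082]
ee_rot: [-0.001, 0.032, 0.999, -0.001]
contact_force: [0.3, 0.2, -0.5]
width: 0.0705
gripper_force: 0.0
```

send_rows(xyz=[[0, 0, 0.002], [0, 0, 0], [0, 0, 0], [0, 0, 0], [0, 0, 0], [0, 0, 0]], delta_rot=[[0, 0, 0], [0, 0, 0], [0, 0, 0], [0, 0, 0], [0, 0, 0], [0, 0, 0]], gripper=0.015, force=50)

```text
clock: 6.7
position: [0.5817, 0.3926, 0.2129]
ee_rot: [0.001, 0.032, 0.999, 0.0]
contact_force: [-0.3, -2.7, 5.5]
width: 0.0226
gripper_force: 49.2
```

```bash
cat > arc.py <<'E'
import sys,numpy as np
a0,a1,n=map(float,sys.argv[1:4]);n=int(n)
t=np.radians(np.linspace(a0,a1,n+1));z=.002*(t-t[0])/(2*np.pi)
p=np.c_[.046*np.cos(t),.046*np.sin(t),z];p=p.round(4);p[:,2]=z.round(4)
print([[float(x) for x in r] for r in np.diff(p,axis=0).round(4)])
E
python3 arc.py 75.5 3.5 6; python3 arc.py 3.5 -176.5 12; python3 arc.py -176.5 -356.5 12
```

```text
[[0.009, -0.0033, -0.0001], [0.0081, -0.0052, 0.0], [0.0069, -0.0067, -0.0001], [0.0053, -0.0081, -0.0001], [0.0035, -0.0089, 0.0], [0.0016, -0.0095, -0.0001]]
[[-0.0008, -0.012, -0.0001], [-0.0039, -0.0113, -0.0001], [-0.0067, -0.01, 0.0], [-0.0091, -0.0079, -0.0001], [-0.0108, -0.0052, -0.0001], [-0.0118, -0.0023, -0.0001], [-0.012, 0.0008, -0.0001], [-0.0113, 0.0039, -0.0001], [-0.01, 0.0067, -0.0001], [-0.0079, 0.0091, 0.0], [-0.0052, 0.0108, -0.0001], [-0.0023, 0.0118, -0.0001]]
[[0.0008, 0.012, -0.0001], [0.0039, 0.0113, -0.0001], [0.0067, 0.01, 0.0], [0.0091, 0.0079, -0.0001], [0.0108, 0.0052, -0.0001], [0.0118, 0.0023, -0.0001], [0.012, -0.0008, -0.0001], [0.0113, -0.0039, -0.0001], [0.01, -0.0067, -0.0001], [0.0079, -0.0091, 0.0], [0.0052, -0.0108, -0.0001], [0.0023, -0.0118, -0.0001]]
```

send_rows(xyz=[[0.009, -0.0033, -0.0001], [0.0081, -0.0052, 0.0], [0.0069, -0.0067, -0.0001], [0.0053, -0.0081, -0.0001], [0.0035, -0.0089, 0.0], [0.0016, -0.0095, -0.0001], [0, 0, 0]], delta_rot=[[0, 0, 0], [0, 0, 0], [0, 0, 0], [0, 0, 0], [0, 0, 0], [0, 0, 0], [0, 0, 0]])

```text
clock: 7.4
position: [0.6157, 0.3518, 0.2125]
ee_rot: [0.0, 0.033, 0.999, 0.001]
contact_force: [-1.7, 0.2, 5.5]
width: 0.0227
gripper_force: 49.3
```

send_rows(xyz=[[0.0, -0.004, 0], [-0.0004, -0.004, 0], [-0.0008, -0.004, 0], [0, 0, 0]], delta_rot=[[0, 0, 0], [0, 0, 0], [0, 0, 0], [0, 0, 0]])

```text
clock: 7.8
position: [0.6152, 0.3404, 0.2125]
ee_rot: [0.001, 0.032, 0.999, 0.002]
contact_force: [0.2, 2.4, 6.0]
width: 0.0223
gripper_force: 49.3
```

```bash
python3 arc.py -9.5 -180 12; python3 arc.py -180 -350 12;python3 arc.py 10 -10 3
```

```text
[[-0.0033, -0.0109, -0.0001], [-0.0058, -0.0098, -0.0001], [-0.0081, -0.008, 0.0], [-0.0097, -0.0058, -0.0001], [-0.0109, -0.0033, -0.0001], [-0.0114, -0.0004, -0.0001], [-0.0111, 0.0023, -0.0001], [-0.0103, 0.005, 0.0], [-0.0086, 0.0073, -0.0001], [-0.0067, 0.0093, -0.0001], [-0.0041, 0.0106, -0.0001], [-0.0014, 0.0113, 0.0]]
[[0.0014, 0.0113, -0.0001], [0.0041, 0.0105, -0.0001], [0.0066, 0.0093, 0.0], [0.0086, 0.0073, -0.0001], [0.0102, 0.0051, -0.0001], [0.0111, 0.0023, -0.0001], [0.0113, -0.0004, -0.0001], [0.0109, -0.0032, 0.0], [0.0098, -0.0057, -0.0001], [0.0081, -0.008, -0.0001], [0.0059, -0.0097, -0.0001], [0.0033, -0.0108, 0.0]]
[[0.0006, -0.0053, -0.0], [0.0, -0.0054, -0.0001], [-0.0006, -0.0053, 0.0]]
```

send_rows(xyz=[[-0.0033, -0.0109, -0.0001], [-0.0058, -0.0098, -0.0001], [-0.0081, -0.008, 0.0], [-0.0097, -0.0058, -0.0001], [-0.0109, -0.0033, -0.0001], [-0.0114, -0.0004, -0.0001], [-0.0111, 0.0023, -0.0001], [-0.0103, 0.005, 0.0], [-0.0086, 0.0073, -0.0001], [-0.0067, 0.0093, -0.0001], [-0.0041, 0.0106, -0.0001], [-0.0014, 0.0113, 0.0]], delta_rot=[[0, 0, 0], [0, 0, 0], [0, 0, 0], [0, 0, 0], [0, 0, 0], [0, 0, 0], [0, 0, 0], [0, 0, 0], [0, 0, 0], [0, 0, 0], [0, 0, 0], [0, 0, 0]])

```text
clock: 9.0
position: [0.5237, 0.3451, 0.2114]
ee_rot: [0.002, 0.032, 0.999, -0.002]
contact_force: [1.3, -4.4, 8.4]
width: 0.0226
gripper_force: 49.5
```

send_rows(xyz=[[0.0014, 0.0113, -0.0001], [0.0041, 0.0105, -0.0001], [0.0066, 0.0093, 0.0], [0.0086, 0.0073, -0.0001], [0.0102, 0.0051, -0.0001], [0.0111, 0.0023, -0.0001], [0.0113, -0.0004, -0.0001], [0.0109, -0.0032, 0.0], [0.0098, -0.0057, -0.0001], [0.0081, -0.008, -0.0001], [0.0059, -0.0097, -0.0001], [0.0033, -0.0108, 0.0]], delta_rot=[[0, 0, 0], [0, 0, 0], [0, 0, 0], [0, 0, 0], [0, 0, 0], [0, 0, 0], [0, 0, 0], [0, 0, 0], [0, 0, 0], [0, 0, 0], [0, 0, 0], [0, 0, 0]])

```text
clock: 10.2
position: [0.6149, 0.3571, 0.2105]
ee_rot: [0.001, 0.032, 0.999, 0.002]
contact_force: [-0.4, 4.9, 6.8]
width: 0.0226
gripper_force: 49.4
```

send_rows(xyz=[[0.0006, -0.005, 0], [0.0, -0.005, 0], [-0.0002, -0.005, -0.0001], [-0.0008, -0.004, 0], [0, 0, 0]], delta_rot=[[0, 0, 0], [0, 0, 0], [0, 0, 0], [0, 0, 0], [0, 0, 0]])

```text
clock: 10.7
position: [0.6155, 0.3493, 0.2107]
ee_rot: [0.003, 0.031, 0.999, 0.013]
contact_force: [4.5, 27.3, -0.5]
width: 0.0224
gripper_force: 50.1
```

The stop is reached, with 27 N of reaction and no further motion. Now two turns anticlockwise.

```bash
python3 arc.py 2 182 12; python3 arc.py 182 362 12;python3 - <<'E'
from h import *
s=readout.get_state();print(s['position'],s['contact_force'])
E
```

```text
[[-0.002, 0.0118, 0.0001], [-0.005, 0.011, 0.0001], [-0.0076, 0.0092, 0.0], [-0.0098, 0.007, 0.0001], [-0.0113, 0.0042, 0.0001], [-0.0119, 0.0012, 0.0001], [-0.0118, -0.002, 0.0001], [-0.011, -0.005, 0.0001], [-0.0092, -0.0076, 0.0001], [-0.007, -0.0098, 0.0], [-0.0042, -0.0113, 0.0001], [-0.0012, -0.0119, 0.0001]]
[[0.002, -0.0118, 0.0001], [0.005, -0.011, 0.0001], [0.0076, -0.0092, 0.0], [0.0098, -0.007, 0.0001], [0.0113, -0.0042, 0.0001], [0.0119, -0.0012, 0.0001], [0.0118, 0.002, 0.0001], [0.011, 0.005, 0.0001], [0.0092, 0.0076, 0.0001], [0.007, 0.0098, 0.0], [0.0042, 0.0113, 0.0001], [0.0012, 0.0119, 0.0001]]
[0.61553157 0.34929147 0.21068075] [ 4.46581097 27.3054524  -0.5430591 ]
```

send_rows(xyz=[[0, 0.004, 0], [0, 0.004, 0], [0, 0, 0]], delta_rot=[[0, 0, 0], [0, 0, 0], [0, 0, 0]])

```text
clock: 11.0
position: [0.6155, 0.3502, 0.2106]
ee_rot: [0.003, 0.031, 0.999, 0.006]
contact_force: [3.6, 12.6, 4.4]
width: 0.0224
gripper_force: 50.0
```

send_rows(xyz=[[0, 0.005, 0], [-0.002, 0.0118, 0.0001], [-0.005, 0.011, 0.0001], [-0.0076, 0.0092, 0.0], [-0.0098, 0.007, 0.0001], [-0.0113, 0.0042, 0.0001], [-0.0119, 0.0012, 0.0001], [-0.0118, -0.002, 0.0001], [-0.011, -0.005, 0.0001], [-0.0092, -0.0076, 0.0001], [-0.007, -0.0098, 0.0], [-0.0042, -0.0113, 0.0001]], delta_rot=[[0, 0, 0], [0, 0, 0], [0, 0, 0], [0, 0, 0], [0, 0, 0], [0, 0, 0], [0, 0, 0], [0, 0, 0], [0, 0, 0], [0, 0, 0], [0, 0, 0], [0, 0, 0]])

```text
clock: 12.2
position: [0.5248, 0.3591, 0.2114]
ee_rot: [0.003, 0.032, 0.999, 0.002]
contact_force: [5.1, 3.3, 5.4]
width: 0.0231
gripper_force: 50.0
```

send_rows(xyz=[[-0.0012, -0.0119, 0.0001], [0.002, -0.0118, 0.0001], [0.005, -0.011, 0.0001], [0.0076, -0.0092, 0.0], [0.0098, -0.007, 0.0001], [0.0113, -0.0042, 0.0001], [0.0119, -0.0012, 0.0001], [0.0118, 0.002, 0.0001], [0.011, 0.005, 0.0001], [0.0092, 0.0076, 0.0001], [0.007, 0.0098, 0.0], [0.0042, 0.0113, 0.0001]], delta_rot=[[0, 0, 0], [0, 0, 0], [0, 0, 0], [0, 0, 0], [0, 0, 0], [0, 0, 0], [0, 0, 0], [0, 0, 0], [0, 0, 0], [0, 0, 0], [0, 0, 0], [0, 0, 0]])

```text
clock: 13.4
position: [0.6136, 0.3344, 0.2123]
ee_rot: [0.001, 0.033, 0.999, -0.002]
contact_force: [1.2, -5.0, 7.8]
width: 0.0225
gripper_force: 50.4
```

send_rows(xyz=[[0.0012, 0.0119, 0.0001], [-0.001, 0.0118, 0.0001], [-0.005, 0.011, 0.0001], [-0.0076, 0.0092, 0.0], [-0.0098, 0.007, 0.0001], [-0.0113, 0.0042, 0.0001], [-0.0119, 0.0012, 0.0001], [-0.0118, -0.002, 0.0001], [-0.011, -0.005, 0.0001], [-0.0092, -0.0076, 0.0001], [-0.007, -0.0098, 0.0], [-0.0042, -0.0113, 0.0001]], delta_rot=[[0, 0, 0], [0, 0, 0], [0, 0, 0], [0, 0, 0], [0, 0, 0], [0, 0, 0], [0, 0, 0], [0, 0, 0], [0, 0, 0], [0, 0, 0], [0, 0, 0], [0, 0, 0]])

```text
clock: 14.6
position: [0.525, 0.3594, 0.2134]
ee_rot: [0.002, 0.032, 0.999, 0.002]
contact_force: [2.7, 4.5, 5.6]
width: 0.0226
gripper_force: 50.1
```

send_rows(xyz=[[-0.0012, -0.0119, 0.0001], [0.002, -0.0118, 0.0001], [0.005, -0.011, 0.0001], [0.0076, -0.0092, 0.0], [0.0098, -0.007, 0.0001], [0.0113, -0.0042, 0.0001], [0.0119, -0.0012, 0.0001], [0.0118, 0.002, 0.0001], [0.011, 0.005, 0.0001], [0.0092, 0.0076, 0.0001], [0.007, 0.0098, 0.0], [0.0042, 0.0113, 0.0001]], delta_rot=[[0, 0, 0], [0, 0, 0], [0, 0, 0], [0, 0, 0], [0, 0, 0], [0, 0, 0], [0, 0, 0], [0, 0, 0], [0, 0, 0], [0, 0, 0], [0, 0, 0], [0, 0, 0]])

```text
clock: 15.8
position: [0.6139, 0.3348, 0.2143]
ee_rot: [0.0, 0.033, 0.999, -0.002]
contact_force: [-1.7, -5.1, 9.5]
width: 0.0226
gripper_force: 50.4
```

send_rows(xyz=[[0.0012, 0.008, 0.0001], [0.0005, 0.005, 0], [0, 0.002, 0], [0, 0, 0], [0, 0, 0]], delta_rot=[[0, 0, 0], [0, 0, 0], [0, 0, 0], [0, 0, 0], [0, 0, 0]])

```text
clock: 16.3
position: [0.6157, 0.3509, 0.2144]
ee_rot: [0.001, 0.032, 0.999, -0.001]
contact_force: [0.3, -1.1, 8.3]
width: 0.0226
gripper_force: 50.3
```

```bash
python3 - <<'E'
from h import *
print(readout.get_state()['position'],readout.get_state()['contact_force'])
for n in('side','top'):
    im=snap(n,n+'5.png'); print(n,bowl(im,(.575,.223),.075))
    q=cloud(im).reshape(-1,3);c=im['color'].reshape(-1,3).max(1)
    s=q[(np.hypot(q[:,0]-.616,q[:,1]-.35)<.022)&(q[:,2]>.205)&(q[:,2]<.255)]
    if len(s):print(len(s),s.mean(0),s.min(0),s.max(0))
cv2.imwrite('pics/crop5.png',cv2.resize(cv2.imread('pics/side5.png')[140:380,230:430],None,fx=2.5,fy=2.5))
E
```

```text
[0.61571754 0.35091851 0.2144396 ] [ 0.2653573  -1.11984463  8.26751266]
side (array([0.5720911 , 0.22240432]), 392, np.float64(0.00148229868135391))
154 [0.60476708 0.34816578 0.2351718 ] [0.60065351 0.33036721 0.20575667] [0.6245045  0.36880001 0.25312575]
top (array([0.57567125, 0.22273527]), 206, np.float64(0.0013974230034279043))
```

View pics/crop5.png

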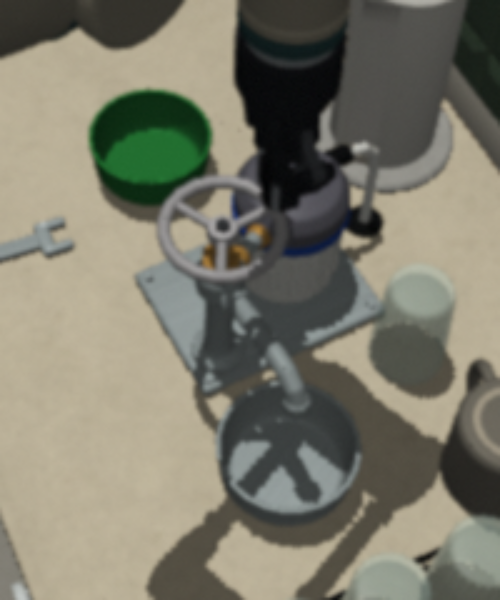

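The crop shows the fingers holding the handle on the unit's +x side at (285,180). The bowl stands flat under the spout at (290,445), and the bystanders are untouched. The angle is back at the stop reference plus two turns, and the tool has risen 4 mm, as two turns should.

```bash
python3 -c "
from rig import order
print(order.sign_off())"
```

```text
the job is handed in; nothing more can be done
None
```

I've handed the job in, but it returned no verdict. By my measurements the bowl stands about 5 mm or less off centre under the spout, and the tap was wound to its stop, then opened two full turns. The crank handle is still held at about 50 N, and I saw no sign that the mug, glass or spanner had moved.

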